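# Wind the cubby open and set out the menorah lights

### The arm

A 6-joint arm with a two-finger parallel gripper is mounted at the origin on the work surface. World frame = base frame: x ahead of the robot, y to its left, z up, the work surface at z = 0. Lengths are in m, angles in rad, forces in N, time in s.
With the tool pointing down it reaches from about 0.3 to 0.775 m from the base axis. Payload 14.6 kg.
Tool frame: the origin (TCP) lies on the centre line of the jaws, within the pads' length; the fingertips stand 14 mm ahead of it and the grasp point (between the pads) lies 5 mm behind it; x points along the fingers, y is the direction in which the jaws open and shut, and the axes are right-handed (so a half turn about x gives the same grasp; the last joint's range is limited). The gripper opens to 94 mm and grips with 3 to 60 N. Pads are 16 mm wide; open, the fingers measure 119 mm over their backs; the gripper's body (75 mm by 177 mm) begins 78 mm behind the grasp point.
Start: joints at [-1.168, 0.3, 1.521, -0, 1.321, -0.067], TCP at [0.249, -0.49, 0.219] pointing down, gripper open.
Joint ranges: [-3.03, 3.03], [-0.79, 2.21], [0.23, 2.52], [-1.04, 4.18], [0, 3.07], [-2.55, 2.55]. Speed limits (rad/s): [2.22, 2.22, 2.57, 3.14, 3.14, 3.14].

### API

Orientations are given as [roll, pitch, yaw] about the fixed x, y, z axes, in that order (R = Rz(yaw) Ry(pitch) Rx(roll)).
In Python, from station import * gives the robot as it stands. The module is installed in compiled form; this text tells all that it offers.
- The arm moves only by the shell command python3 -m handwheel 'ROWS' [FORCE]. ROWS is JSON, a list of rows, each a list of 3 entries, a list of its own where there are three numbers: the shift along the tool's x, y, z in mm, then the turn about the tool's x in rad, then the gripper command: -1 is fully open, 1 is shut, values between are in proportion. In form: [[[dx, dy, dz], spin, gripper], ...]. A call has exactly 5 rows; each row is the pose to reach, as a shift and turn from the pose measured when the call began, along the tool's axes at that moment; what a row does not reach only later rows make up. A row lasts 1/10 s, in which the tool goes at most 50 mm and 8.59 degrees, less where a joint would pass 70% of its speed; a pose out of reach is approached as far as the arm can. A call with a gripper value outside its range is refused whole. The fingers move at their own pace and stop on an object; FORCE is the grip in N (left out, the last holds). Time passes only in rows, so rows that repeat a pose let the fingers close, or fill a call up. It gives the time, the measured TCP pose, the force and the opening at its end, in the units of the state.
- get_obs(): the state, without advancing time (a new reading comes with each control period).
- camera(name): name is "scene" or "top" or "wrist"; returns (picture, depth): 400x640x3 uint8, blue, green, red; 400x640 float32, m along the optical axis (not along the pixel's ray), 0 where there is no reading.
- camera_info(name): a dict with "fx", "fy", "cx", "cy" (pixels), "extrinsics" (4x4, takes a point from camera to world coordinates). Camera axes: x right, y down, z forward; pixel columns grow to the right and rows downward; lengths in m; the calibration is good to about 2 mm. A picture is of the moment at which its call begins: read the wrist's pose just before it. camera_info takes no time and is no camera call; for the wrist camera it gives the pose at the moment of the call.
- hand_in(): hands the job in, once; it reports no verdict.
The state is a dict: "time_s": time; "qpos": joint angles; "joint_vel": joint speeds; "tau": joint torques, N m; "ee_pos": TCP position; "eef_rot": TCP orientation; "force": force on the tool from outside, world axes, zero at the start; "moment": the same for the moment, N m; "grip_width": finger opening in m.
Only numpy, scipy, OpenCV 4.12 (cv2) and the standard library are available. Lean on these libraries where they do the work, as an engineer would, in place of code of your own. Each camera call takes 0.05 s, during which the arm holds its last target. There are 200 camera calls.

### The job

Wind the rewind crank on the window-seat cubby counter-clockwise until its resistance suddenly drops away and the lid's spring catch pops up, and stop there, well before the lid reaches its end stop. Then stand every light block from the cubby flat and centred across the menorah's narrow glass bar (anywhere along it), and the bigger helper block from the saucer flat on the raised square block in the bar's middle. Leave the dreidels and coin box where they are.

Things in the scene. Friction and masses are not known exactly. Their poses are not given: they have to be found in the camera images.
- seat_box: Fixed cedar cubby riser, 150 mm along its x, 520 along its y; origin under its centre. Its -y part is the well, closed at the start by the lid: inside x -60 to 60, y -248 to 27 mm, floor 40 and wall tops 77 mm above the seat (side walls 15 mm, end wall 12). Its +y part (y 27 to 260) is the reel housing, 100 mm high, the crank on top.
- well_floor (a point): Middle of the well's floor, 40 mm above the seat. Along both long walls a batten 24 mm wide and 8 mm high lies on the floor, so that the lights keep to a channel 72 mm wide; fingertips beside a light must stay 8 mm above the floor.
- crank_axis (a point): Point on the crank's vertical axis, on the top of the reel housing, 100 mm above the seat.
- crank_knob (a point): Middle of the crank's knob: an upright black cylinder 26 mm wide and 40 high that spins freely on its pin, 50 mm out from the crank's axis; this point is 146 mm above the seat. The crank arm below it is 18 mm wide, its top 124 mm above the seat.
- crank (a joint): Crank angle, rad, growing counter-clockwise seen from above, about 40 at the release, reached after 5 to 7 turns from the start. Needs about 5 N at the knob until the lid has passed its catch, then under 1 N. It stays where it is left.
- lid (a joint): How far the lid is open, m, towards the cubby's +y, into the housing: 6.8 mm per radian of the crank. The lid is a flat cedar board 290 x 148 x 8 mm, top 85 mm above the seat; at the release it sticks out 45 mm beyond the housing. It passes its catch at about 0.27 and meets its end stop at 0.32; count 0.312 as run into the stop.
- catch (a joint): Spring catch, a steel tab 11 x 24 mm in the cubby's -x wall top near the housing, rubbing on the lid's underside: about 0 m while under the lid, 0.011 when it has popped up behind the lid's trailing edge.
- light1: A loose hexagonal frosted-glass light block, both faces alike (either may be up): 52 mm across flats (60 across corners), 25 mm thick, 0.1 kg. Origin at its centre, z through its two faces, x along a flat's normal (the others at 60 degree steps). Starts flat on the cubby's floor, in one row under the lid. Some starts have fewer of them.
- light2: A loose hexagonal frosted-glass light block, both faces alike (either may be up): 52 mm across flats (60 across corners), 25 mm thick, 0.1 kg. Origin at its centre, z through its two faces, x along a flat's normal (the others at 60 degree steps). Starts flat on the cubby's floor, in one row under the lid. Some starts have fewer of them.
- light3: A loose hexagonal frosted-glass light block, both faces alike (either may be up): 52 mm across flats (60 across corners), 25 mm thick, 0.1 kg. Origin at its centre, z through its two faces, x along a flat's normal (the others at 60 degree steps). Starts flat on the cubby's floor, in one row under the lid. Some starts have fewer of them.
- light4: A loose hexagonal frosted-glass light block, both faces alike (either may be up): 52 mm across flats (60 across corners), 25 mm thick, 0.1 kg. Origin at its centre, z through its two faces, x along a flat's normal (the others at 60 degree steps). Starts flat on the cubby's floor, in one row under the lid. Some starts have fewer of them.
- helper: The loose helper block, the same shape but bigger: 64 mm across flats, 30 mm thick, 0.17 kg, origin at its centre, z through its faces, x along a flat's normal. Starts flat on the saucer.
- saucer: Fixed white ceramic saucer, 156 mm wide, flat top 12 mm above the seat; origin under its centre.
- menorah: Fixed menorah, origin under its centre: a cedar plinth 192 mm along x, 500 along y, 45 high, with a rim 6 mm wide and 10 mm higher round its edge; on it, along y, a glass bar 40 mm wide, 460 long, its top 70 mm above the seat; in the bar's middle a glass block 46 x 46 mm, its top 100 mm above the seat, for the helper.
- helper_seat (a point): Centre of the top of the menorah's middle block, 100 mm above the seat.
- dreidel1: Bystander: hard plastic dreidel lying on the menorah's plinth, 82 x 34 x 34 mm, origin under its middle.
- dreidel2: Bystander: the other dreidel, lying on the seat beyond the end of the menorah, 82 x 34 x 34 mm.
- coin_box: Bystander: loose aluminium coin box, 90 x 70 x 55 mm high, origin under its centre.

How it is judged:
On the way:
1. the crank has been wound until the lid is past its catch and the catch has popped up (value of joint catch above 0.007 m), for 0.2 s.
At the end, for the whole second after the job is handed in: The catch is still up. Every light lies flat (within 0.12 rad) on the glass bar, its centre within 15 mm of the bar's centre line and 225 mm of the menorah's middle; the helper lies flat on the middle block, within 16 mm of its centre; all at rest (value of joint catch above 0.007 m and x of light1 in the frame of menorah between -0.015 and 0.015 m and y of light1 in the frame of menorah between -0.225 and 0.225 m and z of light1 in the frame of menorah between 0.0765 and 0.0885 m and angle between the z axis of each of light1, light2, light3, light4, helper and the z axis of menorah, either way round below 0.12 rad and linear speed of each of light1, light2, light3, light4, helper below 0.02 m/s and x of light2 in the frame of menorah between -0.015 and 0.015 m and y of light2 in the frame of menorah between -0.225 and 0.225 m and z of light2 in the frame of menorah between 0.0765 and 0.0885 m and x of light3 in the frame of menorah between -0.015 and 0.015 m and y of light3 in the frame of menorah between -0.225 and 0.225 m and z of light3 in the frame of menorah between 0.0765 and 0.0885 m and x of light4 in the frame of menorah between -0.015 and 0.015 m and y of light4 in the frame of menorah between -0.225 and 0.225 m and z of light4 in the frame of menorah between 0.0765 and 0.0885 m and horizontal distance between helper and helper_seat below 0.016 m and z of helper in the frame of menorah between 0.109 and 0.121 m); the robot touches nothing.
It fails at once if the lid is run into its end stop (value of joint lid above 0.312 m).
It fails at once if a bystander is moved by more than 30 mm (distance of any of dreidel1, dreidel2, coin_box from where it was at the start of the episode above 0.03 m).
Of light1, light2, light3, light4 only 2 to 4 are there at a start; the rules pass over those that are not, and their reading is None.
At some moment in a run one of light1, light2, light3, light4, helper may be knocked a few centimetres aside while the robot is not near it.
Once in a run the grip may slacken for a moment while it holds something.
It also fails if it takes over 210 s, if anything falls off the work surface, if the arm or the gripper's body presses on something with over 40 N, if the wrist force passes 120 N, or if a joint passes its speed limit or range.

## Working session

There is one attempt and no reset: what is moved stays moved. The work goes in short steps, Python scripts to look and compute and a shell command to move; the robot and the scene stay as the last step left them, time stands still between calls to the robot, and variables do not carry over. Pictures are saved under pics/ and viewed, about 12 in all and at most 16, crops included, and the job is handed in when it is done.

```bash
mkdir -p pics; ls; python3 - <<'E'
from station import *
import cv2,numpy as np
o=get_obs();print(o)
for n in("top","scene"):
    p,d=camera(n);cv2.imwrite(f"pics/{n}0.png",p);np.save(f"pics/{n}0.npy",d)
    print(n,camera_info(n))
E
```

```text
pics
{'time_s': 0.0, 'qpos': array([-1.16759618e+00,  3.00407663e-01,  1.52161166e+00, -1.64628895e-05,
        1.32070933e+00, -6.66478152e-02]), 'joint_vel': array([ 4.01953613e-04,  5.82795178e-04,  9.65854360e-05,  1.15633055e-04,
        1.04813906e-03, -1.85730652e-03]), 'tau': array([-1.04443534e-03, -5.31805229e+01, -3.52738488e+01,  7.07819802e-02,
        2.43476004e-02, -5.79041625e-05]), 'ee_pos': array([ 0.24888018, -0.49017406,  0.21890819]), 'eef_rot': array([-1.62340796,  1.56966022,  1.98803674]), 'force': array([-0.75163046,  0.27983982, -0.04538441]), 'moment': array([0.01874175, 0.00957553, 0.04872151]), 'grip_width': 0.09409728466279099}
top {'fx': 418.6719814441959, 'fy': 418.6719814441959, 'cx': 322.47418239552013, 'cy': 196.90986103378404, 'extrinsics': array([[ 0.00762412, -0.99648416,  0.08343375,  0.44490471],
       [-0.99954303, -0.01003491, -0.0285136 ,  0.01475286],
       [ 0.0292506 , -0.08317823, -0.99610531,  1.09563686],
       [ 0.        ,  0.        ,  0.        ,  1.        ]])}
scene {'fx': 443.60870965807527, 'fy': 443.60870965807527, 'cx': 323.7556053418378, 'cy': 196.18259903930957, 'extrinsics': array([[-1.23303058e-03,  8.20096326e-01, -5.72224166e-01,
         1.23632066e+00],
       [ 9.99999185e-01,  1.20014456e-03, -4.34786649e-04,
        -1.69764389e-02],
       [ 3.30184788e-04, -5.72224236e-01, -8.20097138e-01,
         1.09981609e+00],
       [ 0.00000000e+00,  0.00000000e+00,  0.00000000e+00,
         1.00000000e+00]])}
```

View pics/top0.png

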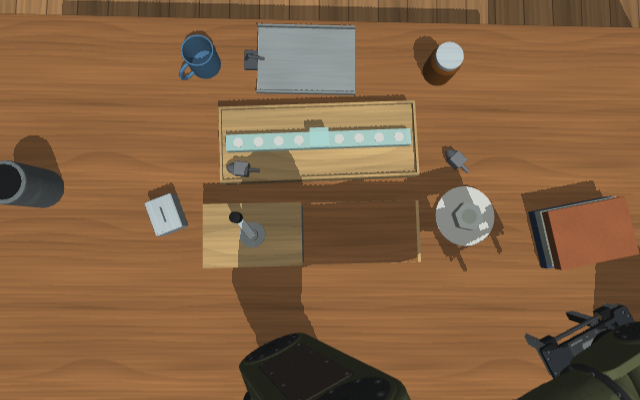

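View pics/scene0.png

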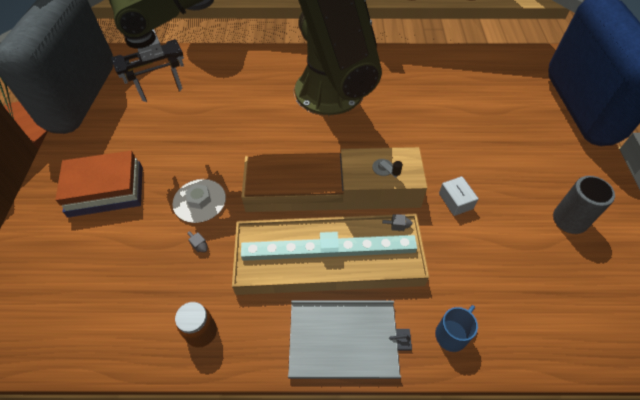

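The top view shows the crank axis at about (252,237) and the knob at (236,217). The closed lid spans columns 302–420, the menorah bar runs from (228,143) to (410,135), the helper is at (468,216), the dreidels at (240,168) and (456,158), and the coin box at (166,214).

```bash
cat > h.py <<'E'
from station import *
import cv2,numpy as np
from scipy.spatial.transform import Rotation as R
def cloud(d,ci):
    v,u=np.mgrid[0:400,0:640]
    P=np.stack([(u-ci['cx'])/ci['fx']*d,(v-ci['cy'])/ci['fy']*d,d],-1)
    E=ci['extrinsics'];W=P@E[:3,:3].T+E[:3,3];W[d==0]=np.nan
    return W
def look(n):
    ci=camera_info(n);p,d=camera(n);return p,cloud(d,ci)
def pix2z(u,v,z,ci):
    E=ci['extrinsics'];r=E[:3,:3]@np.array([(u-ci['cx'])/ci['fx'],(v-ci['cy'])/ci['fy'],1]);t=E[:3,3]
    return t+r*(z-t[2])/r[2]
def rot(): return R.from_euler('xyz',get_obs()['eef_rot']).as_matrix()
def rect(W,lo,hi,box):
    m=(W[...,2]>lo)&(W[...,2]<hi)&(W[...,0]>box[0])&(W[...,0]<box[1])&(W[...,1]>box[2])&(W[...,1]<box[3])
    q=W[m];c,s,a=cv2.minAreaRect(q[:,:2].astype(np.float32));b=cv2.boxPoints((c,s,a))
    return m.sum(),np.round(c,4),np.round(s,4),a,np.round(np.median(q,0),4)
def to(xyz,yaxis=None):
    "shift in tool mm to bring TCP to xyz, spin to bring tool y to given world angle (mod pi)"
    o=get_obs();M=R.from_euler('xyz',o['eef_rot']).as_matrix()
    s=M.T@(np.array(xyz)-o['ee_pos'])*1e3
    out=[np.round(s,1)]
    if yaxis is not None:
        cur=np.arctan2(M[1,1],M[0,1]);d=(yaxis-cur+np.pi/2)%np.pi-np.pi/2
        out.append(('spin(tool x down => neg of ccw)',round(-d,3),'q6',round(o['qpos'][5],3)))
    return out
E
python3 - <<'E'
from h import *
ci=camera_info("top");d=np.load("pics/top0.npy");W=cloud(d,ci)
print(np.round(rot(),3))
for n,(u,v) in dict(axis=(252,237),knob=(236,217),helper=(468,216),saucer=(440,220),lid=(360,235),house=(215,255),bar=(280,141),blk=(318,136),seat=(100,300),plinth=(300,165)).items(): print(n,np.round(W[v,u],4))
print('house',rect(W,.09,.106,(.2,.5,0.0,.4)))
print('lid',rect(W,.078,.09,(.2,.5,-.4,.1)))
print('saucer',rect(W,.008,.016,(.25,.55,-.5,-.2)))
print('helper',rect(W,.035,.05,(.25,.55,-.5,-.2)))
print('bar',rect(W,.064,.076,(.45,.8,-.3,.3)))
print('blk',rect(W,.09,.11,(.48,.8,-.3,.3)))
print('plinthall',rect(W,.035,.12,(.45,.8,-.3,.3)))
print('knob',rect(W,.15,.18,(.2,.5,-.3,.3)))
print('arm',rect(W,.11,.13,(.2,.5,-.3,.3)))
E
```

```text
[[-0.     0.453 -0.892]
 [ 0.001 -0.892 -0.453]
 [-1.    -0.001 -0.   ]]
axis [0.4321 0.1486 0.1224]
knob [0.4764 0.1787 0.1659]
helper [ 0.4884 -0.3879  0.0369]
saucer [ 0.4783 -0.3226  0.0144]
lid [ 0.4383 -0.1049  0.0889]
house [0.3892 0.2372 0.0997]
bar [0.6685 0.0917 0.0718]
blk [ 0.6761 -0.0018  0.0988]
seat [0.2689 0.5452 0.0009]
plinth [0.6133 0.0422 0.0453]
house (np.int64(5340), array([0.4339, 0.1356]), array([0.139 , 0.2632]), 1.738065242767334, array([0.4273, 0.1477, 0.1002]))
lid (np.int64(6105), array([ 0.4353, -0.1087]), array([0.1294, 0.2874]), 0.00849832035601139, array([ 0.436 , -0.1029,  0.0852]))
saucer (np.int64(1794), array([ 0.4181, -0.3504]), array([0.2204, 0.2717]), 86.96268463134766, array([ 0.4846, -0.3806,  0.0126]))
helper (np.int64(569), array([ 0.4895, -0.3874]), array([0.0725, 0.0642]), 78.04582214355469, array([ 0.4885, -0.3867,  0.0425]))
bar (np.int64(2835), array([ 0.5684, -0.0125]), array([0.2568, 0.4697]), 2.8292367458343506, array([0.6743, 0.0276, 0.0705]))
blk (np.int64(1724), array([0.5892, 0.0507]), array([0.2186, 0.4388]), 0.5453057885169983, array([0.5023, 0.111 , 0.1001]))
plinthall (np.int64(20905), array([0.6157, 0.0064]), array([0.3325, 0.5275]), 0.44395631551742554, array([ 0.6376, -0.0025,  0.0543]))
knob (np.int64(136), array([0.355 , 0.1278]), array([0.2927, 0.0838]), 19.87312889099121, array([0.4763, 0.1808, 0.1657]))
arm (np.int64(215), array([0.4534, 0.1636]), array([0.0645, 0.0272]), 39.97175979614258, array([0.448 , 0.1582, 0.1233]))
```

```bash
python3 - <<'E'
from h import *
ci=camera_info("top");d=np.load("pics/top0.npy");W=cloud(d,ci)
print('house',rect(W,.094,.106,(.3,.52,0.0,.29)))
print('lid',rect(W,.081,.09,(.3,.52,-.3,.03)))
print('knob',rect(W,.16,.18,(.44,.51,.14,.22)))
m=(W[...,2]>.117)&(W[...,2]<.13)&(W[...,0]>.39)&(W[...,0]<.5)&(W[...,1]>.1)&(W[...,1]<.22)
print('arm pts x',np.round(np.percentile(W[m][:,:2],[1,50,99],0),4))
# hub: fit circle on pts away from the knob
q=W[m][:,:2];v=np.array([.4763,.1808]);print('farthest from knob',np.round(sorted(np.linalg.norm(q-v,axis=1))[-6:],4))
print('helper',rect(W,.039,.047,(.43,.55,-.46,-.3)))
print('saucer',rect(W,.0085,.017,(.4,.57,-.48,-.3)))
print('bar',rect(W,.066,.075,(.63,.73,-.24,.24)))
print('blk',rect(W,.094,.106,(.63,.73,-.05,.05)))
print('plinth+rim',rect(W,.042,.06,(.54,.80,-.28,.28)))
lid=(W[...,2]>.081)&(W[...,2]<.09)
for x in(.4,.42,.44,.46):
    s=lid&(abs(W[...,0]-x)<.004)&(W[...,1]<.05)&(W[...,1]>-.3);print('lid y range',x,np.round([W[s][:,1].min(),W[s][:,1].max()],4))
print(to([.4763,.1808,.235],0.0))
E
```

```text
house (np.int64(5893), array([0.439 , 0.1513]), array([0.1502, 0.232 ]), 1.7282856702804565, array([0.4349, 0.1463, 0.1002]))
lid (np.int64(6756), array([ 0.445 , -0.1102]), array([0.1468, 0.2797]), 0.5636107325553894, array([ 0.4452, -0.105 ,  0.0853]))
knob (np.int64(109), array([0.478, 0.183]), array([0.0234, 0.0246]), 48.95660400390625, array([0.4784, 0.183 , 0.1654]))
arm pts x [[0.4274 0.1397]
 [0.4481 0.1587]
 [0.4733 0.1791]]
farthest from knob [0.059  0.0593 0.0596 0.0604 0.0606 0.061 ]
helper (np.int64(530), array([ 0.4894, -0.3874]), array([0.0702, 0.0657]), 22.36292266845703, array([ 0.4894, -0.3868,  0.0426]))
saucer (np.int64(2026), array([ 0.4925, -0.3875]), array([0.152 , 0.1541]), 0.39357611536979675, array([ 0.4939, -0.3823,  0.0127]))
bar (np.int64(2641), array([ 0.6745, -0.004 ]), array([0.044 , 0.4601]), 2.8292367458343506, array([0.6753, 0.0225, 0.0705]))
blk (np.int64(366), array([ 0.6759, -0.0036]), array([0.0468, 0.0461]), 2.301699161529541, array([ 0.6756, -0.0041,  0.1001]))
plinth+rim (np.int64(11094), array([ 0.6763, -0.0039]), array([0.1937, 0.5015]), 2.8412811756134033, array([ 0.6624, -0.0098,  0.046 ]))
lid y range 0.4 [-0.2435  0.0339]
lid y range 0.42 [-0.241   0.0341]
lid y range 0.44 [-0.247   0.0343]
lid y range 0.46 [-0.2499  0.0346]
[array([ -15.5, -495.4, -506.5]), ('spin(tool x down => neg of ccw)', np.float64(-1.101), 'q6', np.float64(-0.067))]
```

```bash
python3 -m handwheel '[[[-16,-497,-509],-1.1,-1],[[-16,-497,-509],-1.1,-1],[[-16,-497,-509],-1.1,-1],[[-16,-497,-509],-1.1,-1],[[-16,-497,-509],-1.1,-1]]'; python3 -c "
from h import *
print(to([.478,.183,.235],0.0))"
```

```text
time_s: 0.6
ee_pos: [0.3294, -0.2518, 0.225]
eef_rot: [-2.564, 1.57, 1.803]
force: [1.6, -1.3, 0.8]
grip_width: 0.0939
[array([  -9.7,   -7.3, -459.5]), ('spin(tool x down => neg of ccw)', np.float64(-0.345), 'q6', np.float64(-0.396))]
```

```bash
python3 -m handwheel '[[[-10,-7,-459],-0.345,-1],[[-10,-7,-459],-0.345,-1],[[-10,-7,-459],-0.345,-1],[[-10,-7,-459],-0.345,-1],[[-10,-7,-459],-0.345,-1]]'; python3 -c "
from h import *
print(to([.478,.183,.235],0.0))"
```

```text
time_s: 1.1
ee_pos: [0.4101, -0.0151, 0.2307]
eef_rot: [3.07, 1.57, 1.499]
force: [0.7, -1.0, 0.4]
grip_width: 0.0942
[array([  -4.1,   67.8, -198.1]), ('spin(tool x down => neg of ccw)', np.float64(-0.0), 'q6', np.float64(-0.127))]
```

```bash
python3 -m handwheel '[[[-4,68,-198],0,-0.4],[[-4,68,-198],0,-0.4],[[-4,68,-198],0,-0.4],[[-4,68,-198],0,-0.4],[[-4,68,-198],0,-0.4]]'; python3 -c "
from h import *
print(to([.478,.183,.147],0.0))"
```

```text
time_s: 1.6
ee_pos: [0.4785, 0.1866, 0.2342]
eef_rot: [-2.482, 1.57, 2.233]
force: [0.1, -0.2, -0.1]
grip_width: 0.0656
[array([87.2, -0.4,  3.7]), ('spin(tool x down => neg of ccw)', np.float64(0.003), 'q6', np.float64(0.297))]
```

```bash
python3 -m handwheel '[[[40,0,4],0,-0.3],[[87,0,4],0,-0.3],[[87,0,4],0,-0.3],[[87,0,4],0,1],[[87,0,4],0,1]]' 25;python3 -m handwheel '[[[0,0,0],0,1],[[0,0,0],0,1],[[0,0,0],0,1],[[0,0,0],0,1],[[0,0,0],0,1]]' 25; python3 -c "
from h import *
print(np.round(rot(),3),to([.478,.183,.147],0.0))"
```

```text
time_s: 2.1
ee_pos: [0.4794, 0.1827, 0.1497]
eef_rot: [2.279, 1.568, 0.711]
force: [-0.2, -0.3, 0.1]
grip_width: 0.0483
time_s: 2.6
ee_pos: [0.4793, 0.1827, 0.1507]
eef_rot: [2.264, 1.568, 0.696]
force: [-5.5, -1.9, 7.6]
grip_width: 0.0254
[[ 0.002  1.     0.003]
 [ 0.002  0.003 -1.   ]
 [-1.     0.002 -0.002]] [array([ 3.7, -1.3, -0.3]), ('spin(tool x down => neg of ccw)', np.float64(0.003), 'q6', np.float64(0.289))]
```

```bash
cat >> h.py <<'E'
C=np.array([.439,.151])
def circ(step=36,n=5):
    p=get_obs()['ee_pos'][:2]-C;a0=np.arctan2(p[1],p[0])
    print('a0',np.degrees(a0).round(1),'r',np.linalg.norm(p).round(4),'F',np.round(get_obs()['force'],1))
    M=rot()
    for k in range(1,n+1):
        a=a0+np.radians(step)*k;d=np.array([*(C+.05*np.array([np.cos(a),np.sin(a)])),.149])-get_obs()['ee_pos']
        print(np.round(M.T@d*1e3).astype(int).tolist(),end=',')
    print()
E
python3 -c "
from h import *
circ()"
```

```text
a0 38.2 r 0.0513 F [-5.5 -1.9  7.6]
[2, -27, -16],[2, -58, -15],[1, -82, 4],[1, -90, 33],[1, -80, 62],
```

```bash
python3 -m handwheel '[[[0,-27,-16],0,1],[[0,-58,-15],0,1],[[0,-82,4],0,1],[[0,-90,33],0,1],[[0,-80,62],0,1]]' 30; python3 -c "
from h import *
circ()"
```

```text
time_s: 3.1
ee_pos: [0.3966, 0.1204, 0.1514]
eef_rot: [-2.847, 1.568, 1.871]
force: [13.7, 15.7, -0.7]
grip_width: 0.0251
a0 -144.2 r 0.0522 F [13.7 15.7 -0.7]
[2, 27, 17],[2, 58, 17],[2, 83, -1],[2, 93, -30],[2, 83, -59],
```

```bash
python3 -m handwheel '[[[0,27,17],0,1],[[0,58,17],0,1],[[0,83,-1],0,1],[[0,93,-30],0,1],[[0,83,-59],0,1]]'; python3 -m handwheel '[[[0,-27,-16],0,1],[[0,-58,-15],0,1],[[0,-82,4],0,1],[[0,-90,33],0,1],[[0,-80,62],0,1]]' ; python3 -c "
from h import *
circ()"
```

```text
time_s: 3.6
ee_pos: [0.4785, 0.1796, 0.1513]
eef_rot: [-1.484, 1.564, -3.05]
force: [-24.4, -21.8, 8.7]
grip_width: 0.0255
time_s: 4.1
ee_pos: [0.3971, 0.1173, 0.1525]
eef_rot: [-1.655, 1.564, 3.063]
force: [20.3, 19.8, -15.3]
grip_width: 0.0257
a0 -141.2 r 0.0538 F [ 20.3  19.8 -15.3]
[3, 29, 15],[3, 60, 13],[3, 84, -6],[3, 92, -36],[3, 81, -64],
```

```bash
python3 -m handwheel '[[[2,28,15],0,1],[[2,58,13],0,1],[[2,82,-6],0,1],[[2,90,-36],0,1],[[2,79,-64],0,1]]'; python3 -m handwheel '[[[1,-27,-16],0,1],[[1,-58,-15],0,1],[[1,-80,4],0,1],[[1,-88,33],0,1],[[1,-78,62],0,1]]' ; python3 -c "
from h import *
circ();print(np.round(rot(),3))
p,W=look('top');cv2.imwrite('pics/t1.png',p[180:290,180:440])
for x in(.41,.43,.45,.47):
    s=(W[...,2]>.081)&(W[...,2]<.09)&(abs(W[...,0]-x)<.004)&(W[...,1]<.0)&(W[...,1]>-.3);print('lid y min',x,np.round(W[s][:,1].min(),4))
"
```

```text
time_s: 4.6
ee_pos: [0.4764, 0.1819, 0.1513]
eef_rot: [-1.424, 1.563, -2.99]
force: [-19.0, -20.3, 13.7]
grip_width: 0.0257
time_s: 5.1
ee_pos: [0.3963, 0.1193, 0.1521]
eef_rot: [-1.513, 1.561, -3.076]
force: [13.1, 13.4, 0.6]
grip_width: 0.0255
a0 -143.4 r 0.0531 F [13.1 13.4  0.6]
[3, 28, 16],[3, 59, 16],[2, 83, -2],[2, 93, -31],[2, 83, -61],
[[-0.009  1.     0.008]
 [-0.001  0.008 -1.   ]
 [-1.    -0.009  0.001]]
lid y min 0.41 -0.1369
lid y min 0.43 -0.2423
lid y min 0.45 -0.1344
lid y min 0.47 -0.135
```

```bash
python3 -m handwheel '[[[2,28,15],0,1],[[2,58,13],0,1],[[2,82,-5],0,1],[[2,91,-34],0,1],[[2,80,-62],0,1]]'; python3 -m handwheel '[[[1,-27,-16],0,1],[[1,-58,-15],0,1],[[1,-80,4],0,1],[[1,-88,33],0,1],[[1,-78,62],0,1]]' ;python3 -m handwheel '[[[2,28,15],0,1],[[2,58,13],0,1],[[2,82,-5],0,1],[[2,91,-34],0,1],[[2,80,-62],0,1]]'; python3 -m handwheel '[[[1,-27,-16],0,1],[[1,-58,-15],0,1],[[1,-80,4],0,1],[[1,-88,33],0,1],[[1,-78,62],0,1]]' ; python3 -c "
from h import *
circ();
p,W=look('top');cv2.imwrite('pics/t2.png',p)
for x in(.41,.43,.45,.47):
    s=(W[...,2]>.081)&(W[...,2]<.09)&(abs(W[...,0]-x)<.004)&(W[...,1]<.0)&(W[...,1]>-.22);print('lid y min',x,np.round(W[s][:,1].min(),4))
"
```

```text
time_s: 5.65
ee_pos: [0.4785, 0.1791, 0.1506]
eef_rot: [-1.261, 1.561, -2.827]
force: [-23.5, -20.8, 14.2]
grip_width: 0.0254
time_s: 6.15
ee_pos: [0.397, 0.1166, 0.1511]
eef_rot: [-1.378, 1.555, -2.941]
force: [9.7, 11.7, -2.9]
grip_width: 0.0257
time_s: 6.65
ee_pos: [0.4776, 0.1794, 0.1494]
eef_rot: [-1.303, 1.555, -2.867]
force: [-19.8, -20.3, 16.7]
grip_width: 0.0254
time_s: 7.15
ee_pos: [0.3969, 0.1167, 0.1504]
eef_rot: [-1.368, 1.551, -2.929]
force: [12.0, 14.3, -3.7]
grip_width: 0.0257
a0 -140.9 r 0.0543 F [12.  14.3 -3.7]
[1, 29, 14],[0, 60, 13],[0, 84, -6],[0, 92, -36],[0, 82, -65],
lid y min 0.41 -0.0501
lid y min 0.43 -0.0501
lid y min 0.45 -0.0499
lid y min 0.47 -0.0474
```

```bash
python3 -m handwheel '[[[0,28,15],0,1],[[0,58,13],0,1],[[0,82,-5],0,1],[[0,91,-34],0,1],[[0,80,-62],0,1]]'; python3 -c "
from h import *
circ(18)
p,W=look('top')
for x in(.41,.43,.45,.47):
    s=(W[...,2]>.081)&(W[...,2]<.09)&(abs(W[...,0]-x)<.004)&(W[...,1]<.02)&(W[...,1]>-.22);print('lid y min',x,np.round(W[s][:,1].min(),4))
"
```

```text
time_s: 7.7
ee_pos: [0.4786, 0.1766, 0.1494]
eef_rot: [-1.233, 1.55, -2.797]
force: [-25.5, -22.8, 12.3]
grip_width: 0.0254
a0 32.9 r 0.0472 F [-25.5 -22.8  12.3]
[1, -8, -13],[1, -21, -21],[1, -37, -25],[1, -52, -23],[2, -67, -17],
lid y min 0.41 -0.0285
lid y min 0.43 -0.0282
lid y min 0.45 -0.0281
lid y min 0.47 -0.0281
```

```bash
python3 -m handwheel '[[[0,-8,-13],0,1],[[0,-21,-21],0,1],[[0,-37,-25],0,1],[[0,-52,-23],0,1],[[0,-67,-17],0,1]]'; python3 -c "
from h import *
circ(18)
p,W=look('top')
for x in(.43,.45):
    s=(W[...,2]>.081)&(W[...,2]<.09)&(abs(W[...,0]-x)<.004)&(W[...,1]<.02)&(W[...,1]>-.22);print('lid y min',x,np.round(W[s][:,1].min(),4))
"
```

```text
time_s: 8.25
ee_pos: [0.4099, 0.1934, 0.1502]
eef_rot: [-0.966, 1.549, -2.527]
force: [18.0, -24.4, -16.0]
grip_width: 0.0256
a0 124.5 r 0.0514 F [ 18.  -24.4 -16. ]
[2, -11, 12],[2, -18, 26],[2, -21, 41],[2, -19, 56],[2, -13, 71],
lid y min 0.43 -0.0187
lid y min 0.45 -0.0185
```

```bash
python3 -m handwheel '[[[1,-11,12],0,1],[[1,-18,26],0,1],[[1,-21,41],0,1],[[1,-19,56],0,1],[[1,-13,71],0,1]]'; python3 -c "
from h import *
circ(18)
p,W=look('top')
cv2.imwrite('pics/t3.png',cv2.resize(p[170:290,190:440],(750,360)))
for x in(.43,.45):
    s=(W[...,2]>.081)&(W[...,2]<.09)&(abs(W[...,0]-x)<.004)&(W[...,1]<.02)&(W[...,1]>-.22);print('lid y min',x,np.round(W[s][:,1].min(),4))
print('batten/wall heights')
s=(W[...,0]>.34)&(W[...,0]<.40)&(W[...,1]>-.03)&(W[...,1]<.05);q=W[s&(W[...,2]>.07)&(W[...,2]<.12)];print(len(q))
"
```

```text
time_s: 8.8
ee_pos: [0.3957, 0.1215, 0.1506]
eef_rot: [-0.981, 1.549, -2.543]
force: [7.5, 8.7, -8.2]
grip_width: 0.0255
a0 -145.7 r 0.0524 F [ 7.5  8.7 -8.2]
[1, 13, 10],[1, 26, 18],[1, 42, 21],[1, 57, 19],[0, 71, 12],
lid y min 0.43 -0.0066
lid y min 0.45 -0.0064
batten/wall heights
392
```

View pics/t3.png

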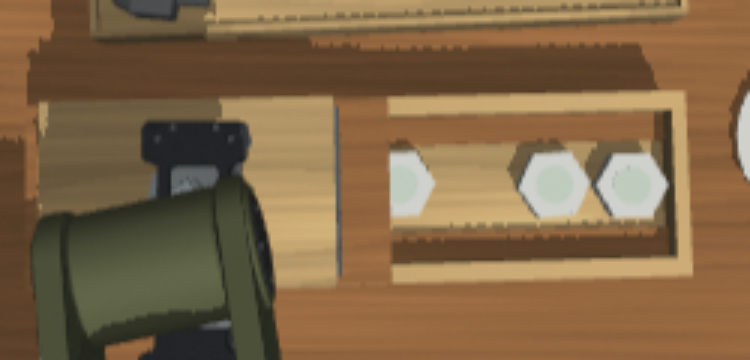

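```bash
python3 -m handwheel '[[[0,6,6],0,1],[[0,13,10],0,1],[[0,20,14],0,1],[[0,26,18],0,1],[[0,26,18],0,1]]'; python3 -c "
from h import *
circ(18)
p,W=look('top')
cv2.imwrite('pics/t4.png',cv2.resize(p[190:280,290:430],(780,500)))
for x in(.43,.45):
    s=(W[...,2]>.081)&(W[...,2]<.09)&(abs(W[...,0]-x)<.004)&(W[...,1]<.02)&(W[...,1]>-.22);print('lid y min',x,np.round(W[s][:,1].min(),4))
"
```

```text
time_s: 9.35
ee_pos: [0.4233, 0.1022, 0.1504]
eef_rot: [-0.917, 1.549, -2.48]
force: [-3.2, -5.5, 3.1]
grip_width: 0.0252
a0 -107.8 r 0.0513 F [-3.2 -5.5  3.1]
[1, 16, 1],[1, 31, -1],[1, 45, -8],[0, 56, -19],[0, 64, -33],
lid y min 0.43 -0.0018
lid y min 0.45 -0.0016
```

View pics/t4.png

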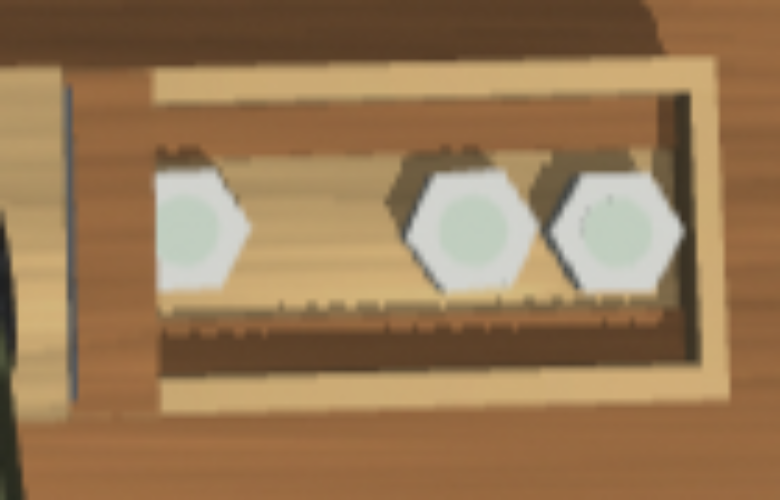

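The lights sit at crop px (190,230), (470,230) and (615,230). No catch is visible yet on the lower wall by the lid edge at (165,392), so I'll wind a little more.

```bash
python3 -m handwheel '[[[0,8,1],0,1],[[0,16,1],0,1],[[0,23,0],0,1],[[0,31,-1],0,1],[[0,31,-1],0,1]]'; python3 -c "
from h import *
circ(18)
p,W=look('top')
cv2.imwrite('pics/t5.png',cv2.resize(p[240:280,280:360],(800,400)))
for x in(.43,.45):
    s=(W[...,2]>.081)&(W[...,2]<.09)&(abs(W[...,0]-x)<.004)&(W[...,1]<.02)&(W[...,1]>-.22);print('lid y min',x,np.round(W[s][:,1].min(),4))
s=(abs(W[...,0]-.370)<.012)&(W[...,2]>.06)&(W[...,1]<.04)&(W[...,1]>-.08)
q=W[s];
for y in np.arange(-.08,.04,.01):
  t=q[abs(q[:,1]-y)<.005]
  if len(t):print(round(y,3),len(t),np.round(np.percentile(t[:,2],[10,50,95]),4))
"
```

```text
time_s: 9.9
ee_pos: [0.4549, 0.1037, 0.1503]
eef_rot: [-0.839, 1.55, -2.402]
force: [0.8, -7.2, 3.6]
grip_width: 0.0255
a0 -71.5 r 0.0499 F [ 0.8 -7.2  3.6]
[1, 14, -7],[1, 25, -18],[0, 32, -32],[0, 35, -48],[0, 32, -63],
lid y min 0.43 0.003
lid y min 0.45 0.0032
-0.08 9 [0.0749 0.0767 0.0794]
-0.07 18 [0.0757 0.0772 0.0795]
-0.06 20 [0.0753 0.0779 0.0801]
-0.05 20 [0.0751 0.0768 0.0788]
-0.04 20 [0.0761 0.0774 0.081 ]
-0.03 20 [0.0755 0.0772 0.081 ]
-0.02 20 [0.0747 0.0775 0.0783]
-0.01 20 [0.0755 0.0774 0.0805]
-0.0 24 [0.0751 0.0849 0.0868]
0.01 20 [0.0824 0.085  0.0889]
0.02 20 [0.0834 0.0852 0.0877]
0.03 31 [0.0837 0.0879 0.4643]
```

```bash
python3 -m handwheel '[[[0,14,-7],0,1],[[0,25,-18],0,1],[[0,32,-32],0,1],[[0,35,-48],0,1],[[0,32,-63],0,1]]'; python3 -c "
from h import *
circ(18)
p,W=look('top')
for x in(.41,.43,.45):
    s=(W[...,2]>.081)&(W[...,2]<.09)&(abs(W[...,0]-x)<.004)&(W[...,1]<.032)&(W[...,1]>-.22);print('lid y min',x,np.round(W[s][:,1].min(),4))
for x in (.38,.4,.42,.44,.46,.48):
    s=(W[...,2]>.081)&(W[...,2]<.09)&(abs(W[...,0]-x)<.004)&(W[...,1]<.38)&(W[...,1]>.2);print('lid end',len(W[s]),W[s][:,1].max().round(4) if s.any() else 0)
"
```

```text
time_s: 10.45
ee_pos: [0.4846, 0.1675, 0.1496]
eef_rot: [-0.889, 1.547, -2.451]
force: [-18.8, -10.6, 16.3]
grip_width: 0.0255
a0 19.9 r 0.0485 F [-18.8 -10.6  16.3]
[1, -6, -14],[1, -17, -25],[1, -31, -32],[1, -47, -34],[1, -62, -31],
lid y min 0.41 0.0124
lid y min 0.43 0.0126
lid y min 0.45 0.0128
lid end 0 0
lid end 0 0
lid end 2 0.2742
lid end 9 0.2783
lid end 0 0
lid end 0 0
```

```bash
python3 -m handwheel '[[[0,-6,-14],0,1],[[0,-17,-25],0,1],[[0,-31,-32],0,1],[[0,-47,-34],0,1],[[0,-62,-31],0,1]]'; cat > chk.py <<'E'
from h import *
circ(18)
p,W=look('top')
cv2.imwrite('pics/t%d.png'%(get_obs()['time_s']*100),cv2.resize(p[170:290,190:440],(750,360)))
for x in(.43,.45):
    s=(W[...,2]>.081)&(W[...,2]<.09)&(abs(W[...,0]-x)<.004)&(W[...,1]<.033)&(W[...,1]>-.22);print('lid y min',x,np.round(W[s][:,1].min(),4))
q=W[(abs(W[...,0]-.374)<.012)&(W[...,2]>.06)&(W[...,2]<.12)]
for y in np.arange(-.04,.04,.01):
  t=q[abs(q[:,1]-y)<.005]
  if len(t):print(round(y,3),len(t),np.round(np.percentile(t[:,2],[10,50,95]),4))
E
python3 chk.py
```

```text
time_s: 11.0
ee_pos: [0.4213, 0.1984, 0.1503]
eef_rot: [-0.76, 1.546, -2.321]
force: [9.9, -18.3, -6.4]
grip_width: 0.0254
a0 110.5 r 0.0506 F [  9.9 -18.3  -6.4]
[2, -13, 8],[2, -24, 20],[2, -31, 34],[3, -33, 49],[3, -30, 65],
lid y min 0.43 0.0222
lid y min 0.45 0.0248
-0.04 28 [0.0753 0.0778 0.0798]
-0.03 28 [0.0735 0.0774 0.0792]
-0.02 28 [0.0721 0.0761 0.0788]
-0.01 28 [0.0703 0.0764 0.0789]
0.0 35 [0.0637 0.077  0.0798]
0.01 23 [0.0752 0.0775 0.0803]
0.02 26 [0.0765 0.0821 0.087 ]
0.03 29 [0.0838 0.0869 0.0984]
```

```bash
python3 -m handwheel '[[[1,-6,4],0,1],[[1,-13,8],0,1],[[1,-19,14],0,1],[[1,-24,20],0,1],[[1,-24,20],0,1]]'; python3 chk.py
```

```text
time_s: 11.55
ee_pos: [0.395, 0.1773, 0.1503]
eef_rot: [-0.79, 1.544, -2.351]
force: [-7.9, -0.5, 8.6]
grip_width: 0.0255
a0 149.1 r 0.0512 F [-7.9 -0.5  8.6]
[2, -5, 15],[2, -6, 31],[2, -2, 46],[2, 6, 59],[2, 18, 69],
lid y min 0.43 0.027
lid y min 0.45 0.0296
-0.04 28 [0.0755 0.0773 0.0794]
-0.03 28 [0.0741 0.0762 0.08  ]
-0.02 28 [0.0723 0.0765 0.0807]
-0.01 29 [0.0666 0.0771 0.0806]
0.0 33 [0.0751 0.0773 0.089 ]
0.01 24 [0.0796 0.0877 0.091 ]
0.02 24 [0.0781 0.0871 0.0904]
0.03 30 [0.0831 0.0877 0.0979]
```

```bash
ls pics; f=$(ls -t pics/t1155.png pics/t115*.png|head -1); cp $f pics/catch.png
```

```text
scene0.npy
scene0.png
t1.png
t1105.png
t1160.png
t2.png
t3.png
t4.png
t5.png
top0.npy
top0.pngls: cannot access 'pics/t1155.png': No such file or directory
ls: cannot access 'pics/t115*.png': No such file or directory
cp: missing destination file operand after 'pics/catch.png'
Try 'cp --help' for more information.
```

View pics/t1160.png

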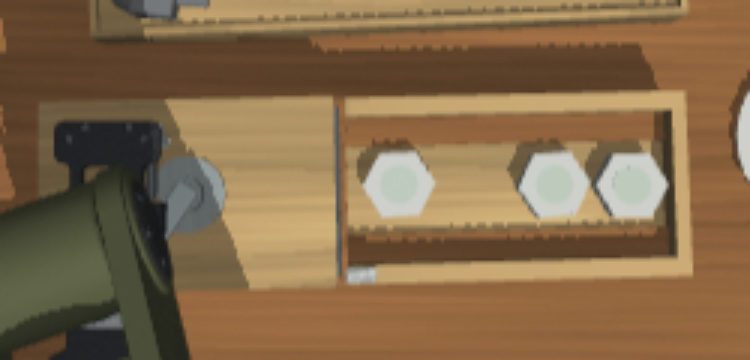

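The steel catch is up at crop px (360,274), beside the lid edge. Three lights are fully uncovered, at (398,183), (555,183) and (632,185). Next I release the knob and lift.

```bash
python3 -m handwheel '[[[0,0,0],0,-0.4],[[0,0,0],0,-0.4],[[0,0,0],0,-0.4],[[-45,0,0],0,-0.4],[[-90,0,0],0,-0.4]]'; python3 -m handwheel '[[[0,40,50],0,-0.4],[[0,80,100],0,-0.4],[[0,80,150],0,-0.4],[[0,80,200],0,-0.4],[[0,80,250],0,-0.4]]'; cat > meas.py <<'E'
from h import *
p,W=look('top')
cv2.imwrite('pics/m%d.png'%(get_obs()['time_s']*100),p)
def hexes(z,box,amin,name):
    m=((W[...,2]>z-.006)&(W[...,2]<z+.006)&(W[...,0]>box[0])&(W[...,0]<box[1])&(W[...,1]>box[2])&(W[...,1]<box[3])).astype(np.uint8)
    n,l,st,ce=cv2.connectedComponentsWithStats(m,connectivity=4)
    for i in range(1,n):
        if st[i,4]<amin: continue
        q=W[l==i][:,:2];c,s,a=cv2.minAreaRect(q.astype(np.float32))
        best=[]
        for t in np.radians(np.arange(0,60,1)):
            ext=0
            for k in range(3):
                v=q@[np.cos(t+k*np.pi/3),np.sin(t+k*np.pi/3)];ext+=v.max()-v.min()
            best.append(ext)
        t=np.argmin(best);mid=[]
        A=[];b=[]
        for k in range(3):
            u=np.array([np.cos(np.radians(t+60*k)),np.sin(np.radians(t+60*k))]);v=q@u;A.append(u);b.append((v.max()+v.min())/2)
        cc=np.linalg.lstsq(np.array(A),np.array(b),rcond=None)[0]
        print(name,st[i,4],'mean',q.mean(0).round(4),'fit',cc.round(4),'flat normal deg',t,'width',round(best[t]/3,4),'z',np.median(W[l==i][:,2]).round(4))
hexes(.065,(.385,.495,-.255,.05),60,'well')
hexes(.095,(.61,.74,-.25,.25),60,'bar')
hexes(.130,(.61,.74,-.25,.25),60,'mid')
hexes(.042,(.3,.6,-.5,-.27),60,'helper')
o=get_obs();print('tcp',o['ee_pos'].round(4),o['force'].round(1),o['grip_width'].round(4),'q6',o['qpos'][5].round(3));print(rot().round(3))
E
python3 meas.py
```

```text
time_s: 12.1
ee_pos: [0.3962, 0.1787, 0.2408]
eef_rot: [-0.83, 1.541, -2.391]
force: [0.6, -0.5, 0.5]
grip_width: 0.0623
time_s: 12.6
ee_pos: [0.4779, -0.0491, 0.2432]
eef_rot: [-0.84, 1.541, -2.401]
force: [0.9, 1.4, -0.3]
grip_width: 0.0655
well 431 mean [ 0.4482 -0.2125] fit [ 0.4447 -0.222 ] flat normal deg 28 width 0.0794 z 0.0652
well 144 mean [ 0.4422 -0.013 ] fit [ 0.4441 -0.0124] flat normal deg 21 width 0.038 z 0.0654
bar 231 mean [ 0.6759 -0.003 ] fit [ 0.6756 -0.0031] flat normal deg 2 width 0.0544 z 0.0995
helper 568 mean [ 0.4892 -0.3867] fit [ 0.4895 -0.3876] flat normal deg 48 width 0.065 z 0.0426Traceback (most recent call last):
  File "meas.py", line 26, in <module>
    o=get_obs();print('tcp',o['ee_pos'].round(4),o['force'].round(1),o['grip_width'].round(4),'q6',o['qpos'][5].round(3));print(rot().round(3))
                                                                     ^^^^^^^^^^^^^^^^^^^^^
AttributeError: 'float' object has no attribute 'round'
```

```bash
sed -i "s/o\['grip_width'\].round(4)/round(float(o['grip_width']),4)/; s/o\['qpos'\]\[5\].round(3)/round(float(o['qpos'][5]),3)/" meas.py; python3 -c "
from h import *
print(rot().round(3));print(to([.4894,-.3872,.15],np.radians(-12)))"; python3 -m handwheel '[[[0,6,50],0.1,-1],[[0,6,100],0.21,-1],[[0,6,150],0.21,-1],[[0,6,200],0.21,-1],[[0,6,250],0.21,-1]]';  python3 -c "
from h import *
print(rot().round(3));print(to([.4894,-.3872,.15],np.radians(-12)))"
```

```text
[[-0.022  1.     0.006]
 [-0.022  0.006 -1.   ]
 [-1.    -0.022  0.022]]
[array([100.3,  11.8, 330.3]), ('spin(tool x down => neg of ccw)', np.float64(0.215), 'q6', np.float64(-0.177))]
time_s: 13.15
ee_pos: [0.4849, -0.2988, 0.2483]
eef_rot: [-0.593, 1.539, -2.368]
force: [0.4, 0.8, -0.2]
grip_width: 0.0934
[[-0.022  0.979 -0.202]
 [-0.022 -0.203 -0.979]
 [-1.    -0.018  0.026]]
[array([100.1,  24.1,  83.1]), ('spin(tool x down => neg of ccw)', np.float64(0.005), 'q6', np.float64(-0.393))]
```

```bash
python3 -m handwheel '[[[50,24,83],0,-1],[[100,24,83],0,-1],[[125,24,83],0,-1],[[125,24,83],0,-1],[[125,24,83],0,-1]]';  python3 -c "
from h import *
print(to([.4894,-.3872,.033],np.radians(-12)))"
```

```text
time_s: 13.65
ee_pos: [0.4883, -0.3872, 0.1241]
eef_rot: [-0.69, 1.539, -2.465]
force: [0.5, -0.4, 0.5]
grip_width: 0.0938
[array([91. ,  2.9, -2.5]), ('spin(tool x down => neg of ccw)', np.float64(0.005), 'q6', np.float64(-0.5))]
```

```bash
python3 -m handwheel '[[[45,3,-2],0,-1],[[91,3,-2],0,-1],[[91,3,-2],0,-1],[[91,3,-2],0,1],[[91,3,-2],0,1]]' 30; python3 -m handwheel '[[[0,0,0],0,1],[[0,0,0],0,1],[[0,0,0],0,1],[[-5,0,0],0,1],[[-15,0,0],0,1]]' 30;  python3 -c "
from h import *
print(to([.676,-.004,.2]),get_obs()['force'])"
```

```text
time_s: 14.15
ee_pos: [0.491, -0.3885, 0.037]
eef_rot: [-0.528, 1.539, -2.303]
force: [0.1, -0.1, -0.2]
grip_width: 0.0815
time_s: 14.65
ee_pos: [0.491, -0.3878, 0.0521]
eef_rot: [-0.568, 1.539, -2.343]
force: [0.2, -0.8, -2.2]
grip_width: 0.064
[array([-160.5,  100.7, -409.3])] [ 0.23610998 -0.7516644  -2.17907977]
```

```bash
python3 -m handwheel '[[[-50,0,0],0,1],[[-100,0,0],0,1],[[-140,20,-45],0,1],[[-160,30,-90],0,1],[[-160,50,-135],0,1]]' 40; python3 -c "
from h import *
print(to([.676,-.004,.2]))"
```

```text
time_s: 15.15
ee_pos: [0.5654, -0.2708, 0.2111]
eef_rot: [-0.405, 1.54, -2.181]
force: [0.6, -0.8, -2.3]
grip_width: 0.0637
[array([   2.5,   53.8, -284. ])]
```

```bash
python3 -m handwheel '[[[2,10,-50],0,1],[[2,20,-100],0,1],[[2,29,-150],0,1],[[2,38,-200],0,1],[[2,48,-250],0,1]]' 40;python3 -m handwheel '[[[2,6,-34],0,1],[[2,6,-34],0,1],[[2,6,-34],0,1],[[2,6,-34],0,1],[[2,6,-34],0,1]]' 40; python3 -c "
from h import *
print(to([.676,-.004,.126]));p,d=camera('scene');cv2.imwrite('pics/s2.png',p[150:320,220:500]);cv2.imwrite('pics/s2.png',cv2.resize(p[150:320,220:500],(700,425)))
p,d=camera('wrist');cv2.imwrite('pics/w2.png',p)"
```

```text
time_s: 15.65
ee_pos: [0.6616, -0.0389, 0.2025]
eef_rot: [-0.394, 1.541, -2.17]
force: [0.7, -0.6, -2.0]
grip_width: 0.0637
time_s: 16.15
ee_pos: [0.6742, -0.0082, 0.1999]
eef_rot: [-0.383, 1.541, -2.161]
force: [0.0, 0.2, -1.4]
grip_width: 0.0637
[array([73.7,  1.8, -6.6])]
```

```bash
python3 -m handwheel '[[[30,2,-6],0,1],[[55,2,-6],0,1],[[68,2,-6],0,1],[[70,2,-6],0,1],[[70,2,-6],0,1]]' ; python3 -c "
from h import *
print(to([.676,-.004,.126]),get_obs()['force'])"
```

```text
time_s: 16.75
ee_pos: [0.6765, -0.0045, 0.1305]
eef_rot: [-0.363, 1.541, -2.141]
force: [0.5, 0.1, -1.4]
grip_width: 0.0636
[array([ 4.5, -0.6, -0.6])] [ 0.53129336  0.06688486 -1.35681192]
```

```bash
python3 -m handwheel '[[[3,0,0],0,1],[[5,0,0],0,1],[[6,0,0],0,1],[[6,0,0],0,1],[[6,0,0],0,1]]' ; python3 -m handwheel '[[[0,0,0],0,0.3],[[0,0,0],0,-0.2],[[0,0,0],0,-0.5],[[0,0,0],0,-1],[[0,0,0],0,-1]]'
```

```text
time_s: 17.25
ee_pos: [0.6771, -0.0048, 0.1273]
eef_rot: [-0.266, 1.542, -2.044]
force: [-4.6, -0.1, 12.8]
grip_width: 0.0637
time_s: 17.75
ee_pos: [0.6771, -0.0048, 0.1273]
eef_rot: [-0.267, 1.542, -2.045]
force: [0.2, 0.1, 0.0]
grip_width: 0.0828
```

```bash
python3 -m handwheel '[[[-40,0,0],0,-1],[[-80,0,0],-0.1,-1],[[-120,-40,0],-0.21,-1],[[-130,-80,20],-0.21,-1],[[-130,-120,40],-0.21,-1]]' ; python3 -c "
from h import *
ci=camera_info('top')
for u,v in((322.7,231),(375,231),(400.7,231.7)): print(pix2z(u,v,.065,ci).round(4))
print(to([.445,-.12,.26],0))"
```

```text
time_s: 18.25
ee_pos: [0.5521, -0.0157, 0.2613]
eef_rot: [-0.343, 1.544, -1.91]
force: [0.6, -0.4, -0.1]
grip_width: 0.0937
[ 0.4473 -0.0159  0.065 ]
[ 0.4483 -0.1448  0.065 ]
[ 0.447  -0.2085  0.065 ]
[array([   5. , -107.5,  103.8]), ('spin(tool x down => neg of ccw)', np.float64(0.004), 'q6', np.float64(-0.082))]
```

```bash
python3 -m handwheel '[[[-10,-40,40],0,-1],[[-20,-75,75],0,-1],[[-30,-107,104],0,-1],[[-30,-107,104],0,-1],[[-30,-107,104],0,-1]]' ; python3 - <<'E'
from h import *
p,W=look('wrist');cv2.imwrite('pics/w3.png',p)
p,W=look('top');
m=(W[...,2]>.123)&(W[...,2]<.137)&(abs(W[...,0]-.676)<.06)&(abs(W[...,1])<.06)
q=W[m];print('helper top',m.sum(),q.mean(0).round(4),(q[:,:2].max(0)+q[:,:2].min(0))/2,q[:,2].std().round(4))
E
```

```text
time_s: 18.75
ee_pos: [0.4456, -0.1198, 0.2956]
eef_rot: [-0.282, 1.544, -1.851]
force: [-0.3, 0.6, -0.3]
grip_width: 0.0939
helper top 650 [ 0.6787 -0.0047  0.1306] [ 0.6788762  -0.00468957] 0.0018
```

View pics/w3.png

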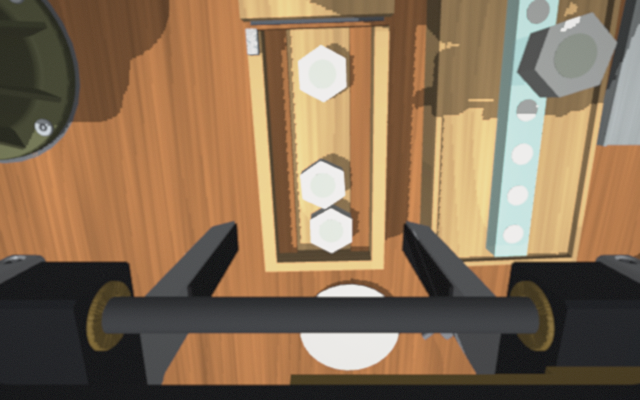

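The wrist view shows the catch up at (252,42), the helper on the middle block at (568,55), and lights at (322,73), (323,184) and (331,229). B and C touch.

```bash
cat > wm.py <<'E'
from h import *
# hex-template fit on top-face points
def fit(zc,box,across,names=None):
    p,W=look('wrist')
    w=(p.min(2)>150)|(p.max(2).astype(int)-p.min(2)<40)
    m=(abs(W[...,2]-zc)<.006)&(W[...,0]>box[0])&(W[...,0]<box[1])&(W[...,1]>box[2])&(W[...,1]<box[3])&w
    m=cv2.morphologyEx(m.astype(np.uint8),cv2.MORPH_OPEN,np.ones((3,3)))
    dt=cv2.distanceTransform(m,cv2.DIST_L2,5);n,l=cv2.connectedComponents((dt>.55*dt.max()).astype(np.uint8))
    cs=np.array([W[l==i][:,:2].mean(0) for i in range(1,n)])
    q=W[m>0];a=np.argmin(np.linalg.norm(q[:,None,:2]-cs[None],axis=2),1)
    for i in range(len(cs)):
        s=q[a==i][:,:2]
        ex=[sum(np.ptp(s@[np.cos(t+k*np.pi/3),np.sin(t+k*np.pi/3)]) for k in range(3)) for t in np.radians(range(60))]
        t=int(np.argmin(ex));print(len(s),'mean',s.mean(0).round(4),'box',((s.max(0)+s.min(0))/2).round(4),'normal',t,'w',round(ex[t]/3,4),'z',np.median(q[a==i][:,2]).round(4))
if __name__=='__main__':
    fit(.065,(.38,.51,-.255,.05),.052)
    o=get_obs();print('tcp',o['ee_pos'].round(4))
E
python3 wm.py
```

```text
933 mean [ 0.455  -0.0084] box [ 0.451  -0.0113] normal 4 w 0.0421 z 0.0649
1057 mean [ 0.4368 -0.0227] box [ 0.4409 -0.0204] normal 3 w 0.0439 z 0.0648
1551 mean [ 0.4461 -0.1429] box [ 0.446  -0.1428] normal 5 w 0.0521 z 0.0648
1782 mean [ 0.4554 -0.2096] box [ 0.4489 -0.2063] normal 27 w 0.0937 z 0.0648
tcp [ 0.4464 -0.1186  0.2944]
```

```bash
python3 -c "
from h import *
print(to([.446,-.1430,.064],np.radians(5)));print(rot().round(3))"; python3 -m handwheel '[[[50,0,12],-0.08,-0.5],[[100,0,24],-0.08,-0.5],[[140,0,24],-0.08,-0.5],[[140,0,24],-0.08,-0.5],[[140,0,24],-0.08,-0.5]]'; python3 -c "
from h import *
print(to([.446,-.1430,.064],np.radians(5)))"; python3 - <<'E'
from h import *
p,W=look('wrist');cv2.imwrite('pics/w4.png',p)
E
python3 wm.py
```

```text
[array([230.9,   1.8,  18.7]), ('spin(tool x down => neg of ccw)', np.float64(-0.083), 'q6', np.float64(-0.325))]
[[-0.01   1.     0.005]
 [-0.025  0.005 -1.   ]
 [-1.    -0.01   0.025]]
time_s: 19.4
ee_pos: [0.4458, -0.1455, 0.1557]
eef_rot: [-0.489, 1.544, -1.974]
force: [-0.4, -0.1, 0.5]
grip_width: 0.0706
[array([91.6,  1.6, -4.7]), ('spin(tool x down => neg of ccw)', np.float64(-0.002), 'q6', np.float64(-0.452))]
2759 mean [ 0.4299 -0.0269] box [ 0.4192 -0.0398] normal 54 w 0.0766 z 0.0649
1780 mean [ 0.4629 -0.0192] box [ 0.4726 -0.0353] normal 1 w 0.0693 z 0.0649
715 mean [ 0.4496 -0.1296] box [ 0.4508 -0.1301] normal 57 w 0.0258 z 0.0649
1186 mean [ 0.4164 -0.1283] box [ 0.4125 -0.121 ] normal 56 w 0.0741 z 0.0648
1078 mean [ 0.4746 -0.1311] box [ 0.4794 -0.1159] normal 13 w 0.0682 z 0.0648
1173 mean [ 0.44   -0.1562] box [ 0.4241 -0.1576] normal 55 w 0.0545 z 0.0649
890 mean [ 0.4505 -0.1827] box [ 0.4488 -0.1794] normal 55 w 0.0366 z 0.0647
880 mean [ 0.4722 -0.1971] box [ 0.4701 -0.1987] normal 0 w 0.0322 z 0.0648
1506 mean [ 0.4506 -0.2129] box [ 0.4337 -0.2132] normal 6 w 0.0676 z 0.0648
tcp [ 0.4465 -0.1459  0.1573]
```

```bash
python3 -m handwheel '[[[45,1,-4],0,-0.5],[[80,1,-4],0,-0.5],[[92,1,-4],0,-0.5],[[92,1,-4],0,-0.5],[[92,1,-4],0,-0.5]]' 30;  python3 -c "
from h import *
print(to([.446,-.1430,.064],np.radians(5)),get_obs()['force'])"; python3 -m handwheel '[[[0,0,0],0,1],[[0,0,0],0,1],[[0,0,0],0,1],[[-8,0,0],0,1],[[-25,0,0],0,1]]' 30
```

```text
time_s: 20.0
ee_pos: [0.4476, -0.1446, 0.0672]
eef_rot: [-0.249, 1.543, -1.735]
force: [0.3, -0.9, -0.0]
grip_width: 0.0703
[array([ 3.1, -1.4, -1.8]), ('spin(tool x down => neg of ccw)', np.float64(-0.002), 'q6', np.float64(-0.441))] [ 0.31017545 -0.90315715 -0.00880189]
time_s: 20.5
ee_pos: [0.4471, -0.1437, 0.0921]
eef_rot: [-0.328, 1.544, -1.813]
force: [0.9, 0.3, -0.6]
grip_width: 0.0513
```

```bash
python3 -c "
from h import *
print(to([.6834,-.1538,.15],np.radians(5)))"; python3 -m handwheel '[[[-30,0,0],0,1],[[-60,40,5],0,1],[[-60,85,-5],0,1],[[-60,130,-5],0,1],[[-60,175,-5],0,1]]' 30;  python3 -c "
from h import *
print(to([.6834,-.1538,.104]),get_obs()['force'])"
```

```text
[array([-59.2, 234.1,  31.8]), ('spin(tool x down => neg of ccw)', np.float64(-0.002), 'q6', np.float64(-0.442))]
time_s: 21.0
ee_pos: [0.623, -0.1217, 0.1512]
eef_rot: [-0.31, 1.544, -1.795]
force: [-0.1, -0.9, -0.2]
grip_width: 0.0517
[array([47.6, 57.8, 36. ])] [-0.07177747 -0.94511708 -0.24132792]
```

```bash
python3 -m handwheel '[[[0,40,25],0,1],[[0,58,36],0,1],[[20,58,36],0,1],[[47,58,36],0,1],[[47,58,36],0,1]]' 30;  python3 -c "
from h import *
print(to([.6834,-.1538,.098]),get_obs()['force'])
p,d=camera('wrist');cv2.imwrite('pics/w5.png',p)"
```

```text
time_s: 21.5
ee_pos: [0.6819, -0.1534, 0.1009]
eef_rot: [-0.554, 1.543, -2.039]
force: [-0.0, -0.2, -1.9]
grip_width: 0.0514
[array([2.9, 1.5, 0.5])] [-0.01397761 -0.2247484  -1.86611172]
```

View pics/w5.png

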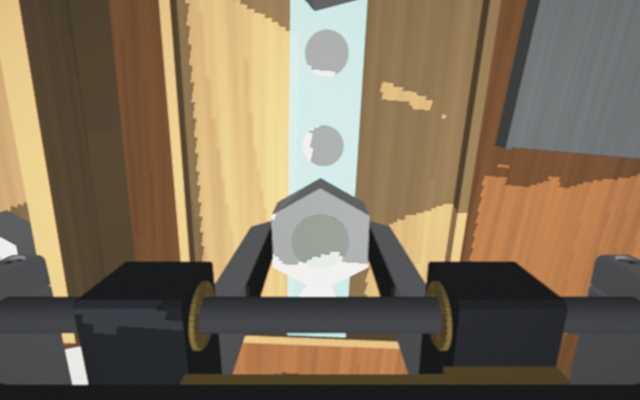

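The gripped light (320,235) hangs squarely over the bar, centred on it, so I lower and release it.

```bash
python3 -m handwheel '[[[3,1,0],0,1],[[4,1,0],0,1],[[5,1,0],0,1],[[5,1,0],0,1],[[5,1,0],0,1]]';python3 -m handwheel '[[[0,0,0],0,0.3],[[0,0,0],0,-0.2],[[0,0,0],0,-0.3],[[0,0,0],0,-0.3],[[-30,0,0],0,-0.5]]'; python3 -m handwheel '[[[-40,0,0],0,-0.5],[[-80,0,0],0,-0.5],[[-120,-40,0],0.04,-0.5],[[-120,-90,0],0.04,-0.5],[[-120,-140,0],0.08,-0.5]]'; python3 - <<'E'
from h import *
p,W=look('top')
m=(abs(W[...,2]-.095)<.006)&(abs(W[...,0]-.68)<.06)&(abs(W[...,1]+.154)<.05)
q=W[m];print('B',m.sum(),q.mean(0).round(4),((q.max(0)+q.min(0))/2).round(4),q[:,2].std().round(4))
print(to([.445,-.16,.25],0))
E
```

```text
time_s: 22.05
ee_pos: [0.6838, -0.1536, 0.099]
eef_rot: [-0.422, 1.544, -1.907]
force: [0.3, -0.2, -0.6]
grip_width: 0.0518
time_s: 22.55
ee_pos: [0.6824, -0.1525, 0.1251]
eef_rot: [-0.669, 1.542, -2.154]
force: [-0.5, 0.2, 0.0]
grip_width: 0.0661
time_s: 23.05
ee_pos: [0.5483, -0.1612, 0.2485]
eef_rot: [-0.505, 1.543, -2.069]
force: [1.4, -0.8, 0.7]
grip_width: 0.0704
B 363 [ 0.6847 -0.1493  0.0957] [ 0.6854 -0.1489  0.0953] 0.0018
[array([ -1.7, -95.8,  -0.9]), ('spin(tool x down => neg of ccw)', np.float64(0.001), 'q6', np.float64(-0.337))]
```

```bash
python3 -m handwheel '[[[0,-50,0],0,-0.5],[[0,-96,0],0,-0.5],[[0,-96,0],0,-0.5],[[0,-96,0],0,-0.5],[[0,-96,0],0,-0.5]]'; cat > wm2.py <<'E'
from h import *
ci=camera_info('wrist');p,d=camera('wrist');W=cloud(d,ci)
hsv=cv2.cvtColor(p,cv2.COLOR_BGR2HSV)
m=((hsv[...,1]<60)&(hsv[...,2]>120)&(abs(W[...,2]-.065)<.005)&(W[...,0]>.39)&(W[...,0]<.5)&(W[...,1]>-.26)&(W[...,1]<.04)).astype(np.uint8)
m=cv2.morphologyEx(m,cv2.MORPH_OPEN,np.ones((3,3)))
n,l,st,ce=cv2.connectedComponentsWithStats(m)
for i in range(1,n):
    if st[i,4]<150: continue
    s=W[l==i][:,:2]
    ex=[sum(np.ptp(s@[np.cos(t+k*np.pi/3),np.sin(t+k*np.pi/3)]) for k in range(3)) for t in np.radians(range(60))]
    t=int(np.argmin(ex));print(st[i,4],'pix',ce[i].round(),'mean',s.mean(0).round(4),'box',((s.max(0)+s.min(0))/2).round(4),'normal',t,'w',round(ex[t]/3,4))
cv2.imwrite('pics/wm%d.png'%(get_obs()['time_s']*100),p)
print(get_obs()['ee_pos'].round(4),get_obs()['time_s'])
E
python3 wm2.py
```

```text
time_s: 23.6
ee_pos: [0.4458, -0.1611, 0.2487]
eef_rot: [-0.715, 1.54, -2.285]
force: [-0.2, 0.6, -0.1]
grip_width: 0.0701
2699 pix [324.  26.] mean [ 0.4454 -0.018 ] box [ 0.4452 -0.0209] normal 3 w 0.0521
1901 pix [334. 211.] mean [ 0.457  -0.2025] box [ 0.4569 -0.203 ] normal 2 w 0.0523
[ 0.4459 -0.161   0.2484] 23.65
```

```bash
python3 -c "
from h import *
print(to([.457,-.203,.065],np.radians(2)))"; python3 -m handwheel '[[[40,10,30],0,-0.38],[[80,12,46],-0.04,-0.38],[[90,12,46],-0.04,-0.38],[[90,12,46],-0.04,-0.38],[[90,12,46],-0.04,-0.38]]'; python3 -c "
from h import *
print(to([.457,-.203,.065],np.radians(2)))"
```

```text
[array([184. ,  14.9,  37.8]), ('spin(tool x down => neg of ccw)', np.float64(-0.034), 'q6', np.float64(-0.403))]
time_s: 24.15
ee_pos: [0.457, -0.2087, 0.1606]
eef_rot: [-0.73, 1.54, -2.259]
force: [0.6, -0.2, 0.5]
grip_width: 0.0647
[array([95.4,  2.2, -7.9]), ('spin(tool x down => neg of ccw)', np.float64(0.006), 'q6', np.float64(-0.515))]
```

```bash
python3 -m handwheel '[[[45,1,-6],0,-0.38],[[80,2,-7],0,-0.38],[[94,2,-7],0,-0.38],[[94,2,-7],0,-0.38],[[94,2,-7],0,-0.38]]' 30;  python3 -c "
from h import *
print(to([.457,-.203,.065]),get_obs()['force'])"; python3 -m handwheel '[[[0,0,0],0,1],[[0,0,0],0,1],[[0,0,0],0,1],[[-8,0,0],0,1],[[-25,0,0],0,1]]' 30; python3 -c "
from h import *
print(to([.680,-.0839,.16],np.radians(3)))"
```

```text
time_s: 24.65
ee_pos: [0.458, -0.2039, 0.0683]
eef_rot: [-0.644, 1.541, -2.173]
force: [0.0, 0.5, 0.5]
grip_width: 0.0646
[array([ 3.3, -0.9, -1. ])] [0.00340816 0.45690404 0.54933138]
time_s: 25.15
ee_pos: [0.4581, -0.2031, 0.0936]
eef_rot: [-0.682, 1.541, -2.211]
force: [-0.0, -0.5, -1.4]
grip_width: 0.0517
[array([ -73.3,  225.4, -108.2]), ('spin(tool x down => neg of ccw)', np.float64(-0.011), 'q6', np.float64(-0.499))]
```

```bash
python3 -m handwheel '[[[-40,0,-5],0,1],[[-73,40,-30],0,1],[[-73,85,-50],0,1],[[-73,130,-70],0,1],[[-73,175,-90],0,1]]' 30;  python3 -c "
from h import *
print(to([.6797,-.0800,.106]),get_obs()['force'])"
```

```text
time_s: 25.65
ee_pos: [0.6286, -0.1047, 0.1627]
eef_rot: [-0.62, 1.542, -2.149]
force: [0.3, -1.1, -0.9]
grip_width: 0.0517
[array([ 55.3,  53. , -23.9])] [ 0.33492817 -1.14693712 -0.8882061 ]
```

```bash
python3 -m handwheel '[[[0,40,-18],0,1],[[0,53,-24],0,1],[[25,53,-24],0,1],[[52,53,-24],0,1],[[55,53,-24],0,1]]' 30;  python3 -c "
from h import *
print(to([.6797,-.0800,.098]),get_obs()['force'])"
```

```text
time_s: 26.15
ee_pos: [0.6784, -0.0796, 0.1034]
eef_rot: [-0.767, 1.539, -2.296]
force: [-0.2, 0.3, -0.3]
grip_width: 0.0515
[array([5.4, 1.4, 0.4])] [-0.17050259  0.31474015 -0.33004671]
```

```bash
python3 -m handwheel '[[[3,1,0],0,1],[[5,1,0],0,1],[[6,1,0],0,1],[[6,1,0],0,1],[[6,1,0],0,1]]';python3 -m handwheel '[[[0,0,0],0,0.3],[[0,0,0],0,-0.2],[[0,0,0],0,-0.3],[[0,0,0],0,-0.3],[[-30,0,0],0,-0.5]]'; python3 -m handwheel '[[[-40,0,0],0,-0.5],[[-80,0,0],0,-0.5],[[-120,-40,0],0,-0.5],[[-120,-90,0],0,-0.5],[[-120,-140,0],0,-0.5]]'; python3 - <<'E'
from h import *
p,W=look('top')
m=(abs(W[...,2]-.095)<.006)&(abs(W[...,0]-.68)<.06)&(abs(W[...,1]+.12)<.09)
q=W[m];print('B+C',m.sum(),((q.max(0)+q.min(0))/2).round(4),np.ptp(q,axis=0).round(3),q[:,2].std().round(4))
print(to([.445,-.06,.25],np.radians(3)))
E
```

```text
time_s: 26.65
ee_pos: [0.6798, -0.0797, 0.1]
eef_rot: [-0.699, 1.541, -2.228]
force: [-3.5, 1.6, 5.3]
grip_width: 0.0516
time_s: 27.15
ee_pos: [0.6787, -0.0788, 0.1262]
eef_rot: [-0.88, 1.537, -2.409]
force: [-0.2, -0.7, -0.3]
grip_width: 0.0661
time_s: 27.65
ee_pos: [0.5453, -0.0816, 0.2506]
eef_rot: [-0.827, 1.538, -2.356]
force: [2.0, -0.3, 0.2]
grip_width: 0.0702
B+C 72 [ 0.6993 -0.1678  0.0956] [0.026 0.025 0.01 ] 0.0017
[array([  0.9, -91.7, -25. ]), ('spin(tool x down => neg of ccw)', np.float64(-0.011), 'q6', np.float64(-0.241))]
```

```bash
python3 -m handwheel '[[[0,-50,-10],0,-0.4],[[0,-92,-25],0,-0.4],[[0,-92,-25],0,-0.4],[[0,-92,-25],0,-0.4],[[0,-92,-25],0,-0.4]]'; python3 wm2.py; python3 - <<'E'
from h import *
p,W=look('top')
m=(abs(W[...,2]-.095)<.006)&(abs(W[...,0]-.68)<.06)&(abs(W[...,1]+.12)<.09)
for lo,hi in((-.18,-.114),(-.114,-.048)):
  q=W[m&(W[...,1]>lo)&(W[...,1]<hi)];print(len(q),((q.max(0)+q.min(0))/2).round(4),np.ptp(q,axis=0).round(3),q[:,2].std().round(4))
E
```

```text
time_s: 28.2
ee_pos: [0.4457, -0.0602, 0.2512]
eef_rot: [-0.971, 1.534, -2.501]
force: [0.4, -0.4, 0.5]
grip_width: 0.0657
2220 pix [327. 131.] mean [ 0.4454 -0.0159] box [ 0.4454 -0.0164] normal 3 w 0.052
[ 0.4458 -0.0603  0.2509] 28.25
396 [ 0.6851 -0.1518  0.0947] [0.054 0.056 0.011] 0.0019
402 [ 0.6819 -0.0786  0.0951] [0.053 0.056 0.01 ] 0.0019
```

```bash
python3 -c "
from h import *
print(to([.4454,-.0162,.065],np.radians(3)))"; python3 -m handwheel '[[[40,0,-20],0,-0.4],[[80,0,-42],0,-0.4],[[100,0,-42],0,-0.4],[[100,0,-42],0,-0.4],[[100,0,-42],0,-0.4]]'; python3 -c "
from h import *
print(to([.4454,-.0162,.065],np.radians(3)))"
```

```text
[array([184.6,   7.5, -47.8]), ('spin(tool x down => neg of ccw)', np.float64(-0.011), 'q6', np.float64(-0.236))]
time_s: 28.8
ee_pos: [0.4416, -0.0207, 0.1504]
eef_rot: [-0.998, 1.533, -2.527]
force: [-0.0, -0.2, 0.7]
grip_width: 0.0659
[array([85.1,  6.7, -6.1]), ('spin(tool x down => neg of ccw)', np.float64(-0.011), 'q6', np.float64(-0.144))]
```

```bash
python3 -m handwheel '[[[40,6,-6],0,-0.4],[[70,6,-6],0,-0.4],[[84,6,-6],0,-0.4],[[84,6,-6],0,-0.4],[[84,6,-6],0,-0.4]]' 30;  python3 -c "
from h import *
print(to([.4454,-.0162,.065]),get_obs()['force'])"; python3 -m handwheel '[[[0,0,0],0,1],[[0,0,0],0,1],[[0,0,0],0,1],[[-8,0,0],0,1],[[-25,0,0],0,1]]' 30; python3 -c "
from h import *
print(to([.672,.076,.17],np.radians(3)))"
```

```text
time_s: 29.3
ee_pos: [0.4458, -0.0167, 0.0676]
eef_rot: [-0.961, 1.534, -2.491]
force: [0.7, 0.5, 1.0]
grip_width: 0.066
[array([ 2.6, -0.3, -0.6])] [0.68845386 0.53373127 0.95917289]
time_s: 29.8
ee_pos: [0.446, -0.0161, 0.0927]
eef_rot: [-0.995, 1.533, -2.525]
force: [0.5, -0.2, -0.4]
grip_width: 0.0515
[array([-86.3, 227. , -81.1]), ('spin(tool x down => neg of ccw)', np.float64(-0.012), 'q6', np.float64(-0.128))]
```

```bash
python3 -m handwheel '[[[-45,0,0],0,1],[[-80,30,-10],0,1],[[-80,75,-30],0,1],[[-80,120,-45],0,1],[[-80,165,-60],0,1]]' 30;  python3 -c "
from h import *
print(to([.672,.076,.106]),get_obs()['force'])"
```

```text
time_s: 30.3
ee_pos: [0.6123, 0.0532, 0.1671]
eef_rot: [-0.98, 1.534, -2.51]
force: [-0.0, -0.7, -0.7]
grip_width: 0.0517
[array([ 58.8,  62.4, -21.5])] [-0.01592232 -0.72406627 -0.66453442]
```

```bash
python3 -m handwheel '[[[0,40,-18],0,1],[[0,62,-22],0,1],[[25,62,-22],0,1],[[52,62,-22],0,1],[[58,62,-22],0,1]]' 30;  python3 -c "
from h import *
print(to([.672,.076,.097]),get_obs()['force'])"
```

```text
time_s: 30.8
ee_pos: [0.6702, 0.0764, 0.104]
eef_rot: [-1.044, 1.529, -2.573]
force: [-0.2, -1.2, -1.3]
grip_width: 0.0516
[array([6.9, 2. , 0.3])] [-0.2270155  -1.18694319 -1.28013079]
```

```bash
python3 -m handwheel '[[[3,2,0],0,1],[[5,2,0],0,1],[[7,2,0],0,1],[[7,2,0],0,1],[[7,2,0],0,1]]';python3 -m handwheel '[[[0,0,0],0,0.3],[[0,0,0],0,-0.2],[[0,0,0],0,-0.3],[[0,0,0],0,-0.3],[[-30,0,0],0,-0.5]]'; python3 -m handwheel '[[[-40,0,0],0,-0.5],[[-80,0,0],0,-0.5],[[-120,-40,0],0,-0.5],[[-120,-90,0],0,-0.5],[[-120,-140,0],0,-0.5]]'; python3 -m handwheel '[[[0,-40,50],0,-0.5],[[0,-80,100],0,-0.5],[[0,-110,150],0,-0.5],[[0,-110,200],0,-0.5],[[0,-110,250],0,-0.5]]'; python3 -m handwheel '[[[0,-40,50],0,-0.5],[[0,-60,100],0,-0.5],[[0,-70,130],0,-0.5],[[0,-70,130],0,-0.5],[[0,-70,130],0,-0.5]]'; cat > fin.py <<'E'
from h import *
p,W=look('top');cv2.imwrite('pics/f%d.png'%(get_obs()['time_s']*10),cv2.resize(p[80:290,180:520],(800,494)))
O=np.array([.676,-.004]);t=np.radians(2.83);Rm=np.array([[np.cos(t),np.sin(t)],[-np.sin(t),np.cos(t)]])
for n,z,lo,hi in(('B',.095,-.185,-.114),('C',.095,-.114,-.045),('A',.095,.04,.112),('H',.13,-.06,.06)):
  q=W[(abs(W[...,2]-z)<.006)&(abs(W[...,0]-.68)<.07)&(W[...,1]>lo)&(W[...,1]<hi)]
  s=(q[:,:2]-O)@Rm.T;A=np.c_[q[:,:2],np.ones(len(q))];c=np.linalg.lstsq(A,q[:,2],rcond=None)[0]
  print(n,len(q),'menorah xy',((s.max(0)+s.min(0))/2).round(4),'z',q[:,2].mean().round(4),'slope',c[:2].round(3))
q=W[(abs(W[...,0]-.374)<.012)&(abs(W[...,1]-.012)<.008)];print('catch z',np.median(q[:,2]).round(4))
print(get_obs()['ee_pos'],get_obs()['time_s'])
E
python3 fin.py
```

```text
time_s: 31.3
ee_pos: [0.6726, 0.0764, 0.099]
eef_rot: [-1.014, 1.531, -2.544]
force: [-2.7, -0.0, 6.3]
grip_width: 0.0518
time_s: 31.8
ee_pos: [0.6718, 0.0768, 0.1252]
eef_rot: [-1.093, 1.525, -2.623]
force: [0.4, 0.1, 0.3]
grip_width: 0.0659
time_s: 32.3
ee_pos: [0.5402, 0.074, 0.2513]
eef_rot: [-1.074, 1.527, -2.604]
force: [0.3, 0.4, 0.3]
grip_width: 0.0703
time_s: 32.8
ee_pos: [0.4414, -0.1489, 0.2608]
eef_rot: [-1.045, 1.528, -2.574]
force: [0.8, 0.6, -0.5]
grip_width: 0.0704
time_s: 33.3
ee_pos: [0.3766, -0.2822, 0.2661]
eef_rot: [-1.05, 1.528, -2.581]
force: [0.7, 0.2, 0.2]
grip_width: 0.0702
B 399 menorah xy [ 0.0022 -0.1471] z 0.0957 slope [0.006 0.008]
C 405 menorah xy [ 0.0026 -0.0739] z 0.0955 slope [ 0.017 -0.003]
A 408 menorah xy [0.0029 0.0819] z 0.0955 slope [-0.003  0.002]
H 643 menorah xy [ 0.0031 -0.0009] z 0.1305 slope [ 0.    -0.003]
catch z 0.085
[ 0.37701886 -0.28128904  0.26611967] 33.35
```

```bash
cp pics/f333.png pics/fin.png 2>/dev/null || cp $(ls -t pics/f3*.png|head -1) pics/fin.png
```

```text
(no output)
```

View pics/fin.png

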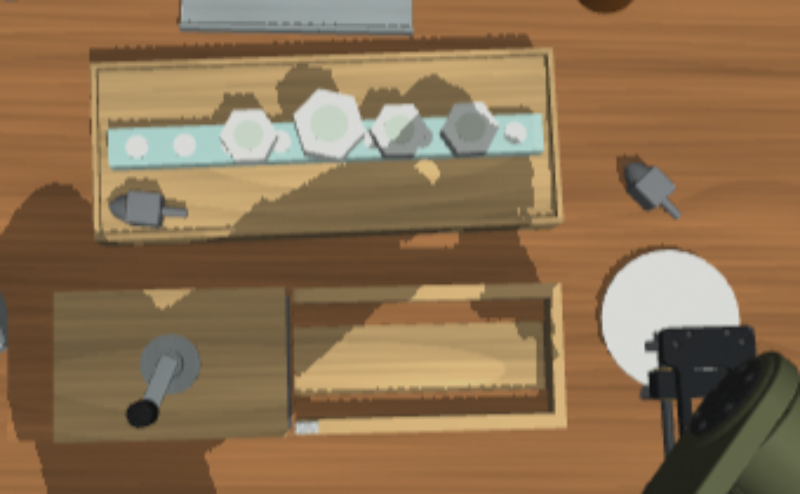

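The final picture shows three lights on the bar at (249,135), (400,129) and (470,129), and the helper at (329,124). The well is empty, the catch is up at (307,427), and the dreidels are undisturbed.

```bash
python3 fin.py; python3 -c "
from station import *
print(hand_in())"
```

```text
B 400 menorah xy [ 0.0025 -0.1484] z 0.0956 slope [0.012 0.007]
C 407 menorah xy [ 0.0026 -0.0748] z 0.0956 slope [ 0.027 -0.002]
A 407 menorah xy [0.0027 0.0819] z 0.0956 slope [ 0.013 -0.011]
H 648 menorah xy [ 0.0037 -0.0008] z 0.1305 slope [-0.003  0.008]
catch z 0.0861
[ 0.37730769 -0.28080186  0.26615426] 33.4
the job is handed in; nothing more can be done
None
```

I wound the crank about 6.5 turns counter-clockwise, until the steel catch popped up. I stopped there with the lid at an estimated 0.275 m open, short of the 0.312 m limit. I then placed the helper on the middle block and all three lights on the glass bar, and handed the job in at 33.4 s. The hand-in gave no verdict.

The last camera checks, taken just before handing in, showed:
- **Lights:** all three are about 3 mm off the bar's centre line, at y −148, −75 and +82 mm along it. They are flat to within about 0.03 rad, with tops 95.6 mm above the seat.
- **Helper:** it sits flat, about 4 mm from the middle block's centre, with its top at 130.5 mm.
- **Catch:** it is visibly up, reading about 86–88 mm high against 77 mm for the wall top.
- **Rest of the scene:** the well is empty, and the dreidels look undisturbed in the final picture. The coin box was outside that crop, so I did not re-check it, but the arm never went near it. The gripper was open and clear of everything.

Three things did not match or went differently from plan:
- **Release point:** I first took the lid's stated 45 mm overhang to be at the wrong end of the housing. My early estimate of the release point was therefore about 30 mm too early, so I wound on in small steps, watching for the catch in the camera.
- **Tool tilt:** the tool drifted about 0.04 rad off vertical during the run. I saw no effect on how the lights sit.
- **Shifted light:** one light was about 10 mm from where it first appeared, so I measured it again before picking it up.

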